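Unbolt the dipping basket and hold its lid half open

TASK

The frosted tumblers in the steel dipping basket have been rinsed and I am about to lift them out. Draw the barrel bolt at the side of the basket all the way back to its stop, then raise the lid and hold it half open, at about 45 degrees, so that it drips back into the basket; it falls shut if let go, so finish with the gripper still holding it there. Never let the lid drop, and leave the glasses and the wax tin standing where they are.

Things in the scene. Friction and masses are not known exactly. Their poses are not given: they have to be found in the camera images.
- basket: Perforated stainless dipping basket; it stands fast on the bench and does not shift, 220 (x) x 320 (y) x 110 high, walls 4; origin at the centre of its underside. x points from the front (handle side) to the back (hinge side), y to its left, z up. It is turned up to 0.3 rad about the vertical.
- lid (a joint): Hinge of the perforated steel lid (225 x 320 x 4 mm, 0.4 to 0.85 kg) along the basket's top back edge: 0 = shut, grows as the front edge rises, in rad (45 degrees = 0.785), stop at 1.3. Hardly any friction: it falls shut from every angle. While the bolt is over it, it cannot be lifted.
- lid_handle (a point): Middle of the lid's handle, a round bar 10 mm thick and 120 long, parallel to the basket's y axis, on two legs that carry it 48 mm straight out (in the lid's plane) from the lid's front edge; 273 mm from the hinge axis, 112 above the bench when shut. Free space of 43 mm between bar and lid, nothing under the bar. It is rigidly part of the lid and turns with it.
- lid_hinge (a point): Middle of the lid's hinge axis, which runs along the basket's y axis, 110 mm behind the basket's centre and 112 mm above the bench. Positive lid angle moves the handle from straight in front of this point (-x of the basket) upward.
- bolt (a joint): Travel of the barrel bolt in m: 0 = shot fully home (its rod, 10 mm thick, reaches 20 mm over the lid's right edge), 0.028 = drawn fully back against its stop. It slides along the basket's -y direction (outward, to the basket's right), stays where it is left and takes about 3 N to move. At the start it is somewhere between 0 and 0.006.
- bolt_knob (a point): Centre of the bolt's black ball knob, 18 mm across, on an 8 mm stem above the rod; 150 mm above the bench, 36 above the lid's top, and moves with the bolt. At joint value 0 it lies in the basket's frame at x -70, y -186. The bolt's two guides, on a bracket at the basket's right side, stop 21 mm below this point.
- tumbler1: Frosted tumbler standing mouth down inside the basket, 66 mm across at the foot, 82 high; origin at the centre of its underside. Leave it alone.
- tumbler2: Another such tumbler in the basket.
- tumbler3: Another such tumbler in the basket.
- flute1: Frosted champagne flute with yellow wax on foot and stem, 64 mm foot, 213 high, standing on the grey glass sheet to the left; origin at the centre of its foot. Leave it alone.
- flute2: Another such flute on the sheet. Leave it alone.
- wax_tin: White and yellow wax tin, 83 mm across, 75 high, to the right of the basket; origin at the centre of its underside. Leave it alone.

How it is judged:
On the way:
1. the bolt is drawn fully back to its stop (value of joint bolt above 0.024 m), for 0.2 s.
At the end, for the whole second after the job is handed in: The bolt is drawn back to within 4 mm of its stop; the lid stands still at 45 degrees within 7 degrees (0.665 to 0.905 rad, slower than 0.1 rad/s), carried by the robot's fingers (more than 1 N between fingers and lid) and by none of the loose things (value of joint lid between 0.665 and 0.905 rad and velocity of joint lid between -0.1 and 0.1 rad/s and contact force between the fingers and lid above 1 N and value of joint bolt above 0.024 m and contact force between each of tumbler1, tumbler2, tumbler3, flute1, flute2, wax_tin and lid below 0.2 N); the arm keeps its last pose, push and grip.
It fails at once if the lid is let drop (it swings down faster than 1 rad/s) (velocity of joint lid below -1 rad/s).
It fails at once if a tumbler in the basket is pushed more than 20 mm or tipped (distance of any of tumbler1, tumbler2, tumbler3 from where it was at the start of the episode above 0.02 m or angle between any of tumbler1, tumbler2, tumbler3's own z axis and vertical above 0.3 rad).
It fails at once if a flute is pushed more than 20 mm or tipped (distance of any of flute1, flute2 from where it was at the start of the episode above 0.02 m or angle between any of flute1, flute2's own z axis and vertical above 0.3 rad).
It fails at once if the wax tin is pushed more than 20 mm or tipped (distance of wax_tin from where it was at the start of the episode above 0.02 m or angle between wax_tin's own z axis and vertical above 0.3 rad).
It also fails if it takes over 50 s, if anything falls off the work surface, if the arm or the gripper's body presses on something with over 40 N, if the wrist force passes 120 N, or if a joint passes its speed limit or range.

ROBOT

A 6-joint arm with a two-finger parallel gripper is mounted at the origin on the work surface. World frame = base frame: x ahead of the robot, y to its left, z up, the work surface at z = 0. Lengths are in m, angles in rad, forces in N, time in s.
With the tool pointing down it reaches from about 0.225 to 0.875 m from the base axis. Payload 3.4 kg.
Tool frame: the origin (TCP) lies where the fingers leave the gripper's body, on its centre line; the fingertips stand 73 mm ahead of it and the grasp point (between the pads) lies 54 mm ahead of it (manip.grip_point_offset is the distance from the TCP to the grasp point, in m); z points along the fingers, y is the line along which they close (so a half turn about z gives the same grasp; the last joint's range is limited). The gripper opens to 85 mm and grips with 20 to 120 N. Pads are 22 mm wide; open, the fingers measure 114 mm over their backs; the gripper's body (76 mm by 85 mm) begins 54 mm behind the grasp point. The pads swing forward as they close: fully open they stand 13 mm farther back than shut.
Start: joints at [-1.295, 0.276, 1.505, -0, 1.361, -0.121], TCP at [0.222, -0.53, 0.304] pointing down, gripper open.
Joint ranges: [-2.89, 2.89], [-0.75, 2.08], [0.22, 2.7], [-1.18, 4.32], [0.11, 2.71], [-2.7, 2.7]. Speed limits (rad/s): [2.57, 2.57, 3.14, 3.14, 3.14, 3.14].

INTERFACE

Orientations are given as a unit quaternion [w, x, y, z].
In Python, from rig import sensors, cams, manip, spotter gives the robot as it stands.
- The arm moves only by the tool drive_tool, never from a script. Its argument "targets" is a list of rows, each a list of 4 numbers: the shift along the world's x, y, z in m, then the turn about the world's z in degrees. In form: [[dx, dy, dz, spin], ...]. A call has exactly 5 rows; each row shifts and turns the commanded pose from where the row before left it; what a row does not reach is not made up. A row lasts 1/8 s, in which the tool goes at most 62.5 mm and 10.7 degrees, less where a joint would pass 70% of its speed; a pose out of reach is approached as far as the arm can. A call is refused whole if a number of a shift passes 0.0625 or a number of a turn 10.7, either way. A call with a gripper value outside its range is refused whole. "jaw" is the finger opening in m, from 0 to 0.0854, set as the call begins (left out, the last holds). The fingers move at their own pace and stop on an object; "force" is the grip in N (left out, the last holds). Time passes only in rows, so rows that do not move let the fingers close, or fill a call up. It gives the time, the measured TCP pose, the force and the opening at its end, in the units of the state.
- sensors.get_state(): the state, without advancing time (a new reading comes with each control period).
- cams.get_image(name): name is "scene" or "top" or "wrist"; returns a dict with "color" (384x512x3 uint8, red, green, blue), "intrinsics" (3x3 intrinsics, pixels), "D" ([k1, k2, p1, p2, k3] as OpenCV has them; the pictures are not rectified), "R" (3x3) and "t" (3): a world point X has camera coordinates R X + t. Camera axes: x right, y down, z forward; pixel columns grow to the right and rows downward; lengths in m; the calibration is good to about 2 mm. A picture is of the moment at which its call begins. There is no depth.
- manip.sign_off(): hands the job in, once; it reports no verdict.
Trained networks look in the newest picture that a camera, given by its name, has taken for a name from the list of things; names that differ only in an ending like _2 or _b are one class to them, and where a whole thing is asked for, a point or a joint stands for the part that bears it (a point fixed in the world has none). Each returns a list of dicts, best first, with "score" (0 to 1); they miss things now and then, are a little off and sometimes report something else, mostly with a low value. They report only what shows in the picture. A call takes as long as a camera call.
- spotter.find_in(query, camera): "point" ([x, y, z] in m, in world coordinates, good to about 4 mm: the middle of the surface that is visible of it).
- spotter.landmark_of(query, camera): "point" ([x, y, z] in m, in world coordinates, good to about 4 mm: a listed point, or the origin of a listed thing).
The state is a dict: "clock": time; "qpos": joint angles; "qd": joint speeds; "effort": joint torques, N m; "position": TCP position; "ee_rot": TCP orientation; "contact_force": force on the tool from outside, world axes, zero at the start; "moment": the same for the moment, N m; "width": finger opening in m.
Only numpy, scipy, OpenCV 4.12 (cv2) and the standard library are available. Lean on these libraries where they do the work, as an engineer would, in place of code of your own. Each camera call takes 0.05 s, during which the arm holds its last target. There are 200 camera calls.

## Working session

There is one attempt and no reset: what is moved stays moved. The work goes in short steps, Python scripts to look and compute and a tool call to move; the robot and the scene stay as the last step left them, time stands still between calls to the robot, and variables do not carry over. Pictures are saved under pics/ and viewed, on a budget of 10 in all, crops included, one or two more only if the job needs it, and the job is handed in when it is done.

Besides the shell and the picture viewer there is one more tool, called after "Call:" by a JSON object that holds its "op" and its "data", one argument or row to a line. drive_tool: Moves the arm, as the interface text tells. Its arguments: {"type":"object","properties":{"targets":{"type":"array","items":{"type":"array","items":{"type":"number"}}},"jaw":{"type":"number"},"force":{"type":"number"}},"required":["targets"]}

```bash
mkdir -p pics; python3 - <<'E'
from rig import sensors, cams, manip, spotter
import cv2, numpy as np
a=cams.get_image("scene");b=cams.get_image("top")
cv2.imwrite("pics/a.png",cv2.cvtColor(a["color"],cv2.COLOR_RGB2BGR));cv2.imwrite("pics/b.png",cv2.cvtColor(b["color"],cv2.COLOR_RGB2BGR))
for q in ["lid_handle","lid_hinge","bolt_knob","basket","wax_tin","flute1"]:
  for c in ["scene","top"]:
    print(q,c,[(np.round(d["point"],3).tolist(),round(d["score"],2)) for d in spotter.landmark_of(q,c)[:3]])
s=sensors.get_state();print(s,manip.grip_point_offset)
E
```

```text
lid_handle scene [([0.503, -0.091, 0.108], 0.98), ([0.584, -0.384, -0.004], 0.58)]
lid_handle top [([0.506, -0.091, 0.114], 0.96)]
lid_hinge scene [([0.77, -0.026, 0.116], 0.61)]
lid_hinge top [([0.768, -0.024, 0.111], 0.71)]
bolt_knob scene [([0.521, 0.526, -0.001], 0.71), ([0.639, -0.252, 0.156], 0.46)]
bolt_knob top [([0.639, -0.255, 0.148], 0.65)]
basket scene [([0.662, -0.053, 0.001], 0.86)]
basket top [([0.659, -0.054, 0.003], 0.94)]
wax_tin scene [([0.583, -0.387, -0.003], 0.69)]
wax_tin top [([0.584, -0.386, 0.0], 0.68), ([0.505, -0.093, 0.114], 0.24)]
flute1 scene [([0.519, 0.531, 0.004], 0.91), ([0.674, 0.505, 0.002], 0.82)]
flute1 top [([0.673, 0.502, 0.004], 0.89), ([0.517, 0.525, 0.009], 0.85)]
{'clock': 0.7, 'qpos': array([-1.29502111e+00,  2.75874812e-01,  1.50490613e+00, -1.57005438e-05,
        1.36068047e+00, -1.20963103e-01]), 'qd': array([-0.00062354, -0.0003568 ,  0.00063615, -0.00017881, -0.00094767,
       -0.000263  ]), 'effort': array([-1.19830383e-03, -4.16513586e+01, -2.46055716e+01, -3.30889980e-04,
        1.86726361e-04,  3.36024073e-05]), 'position': array([ 0.22220406, -0.53035687,  0.30393994]), 'ee_rot': array([ 6.60200359e-05,  9.80388948e-01,  1.97072339e-01, -2.58020357e-06]), 'contact_force': array([ 1.44348318, -0.63053343,  0.67671336]), 'moment': array([0.00238349, 0.00564152, 0.03293508]), 'width': 0.08562297622669068} 0.0539
```

View pics/b.png

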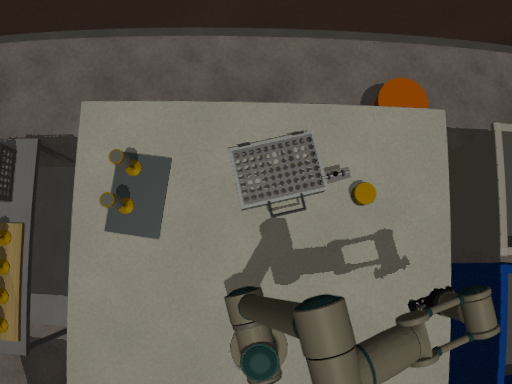

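View pics/a.png

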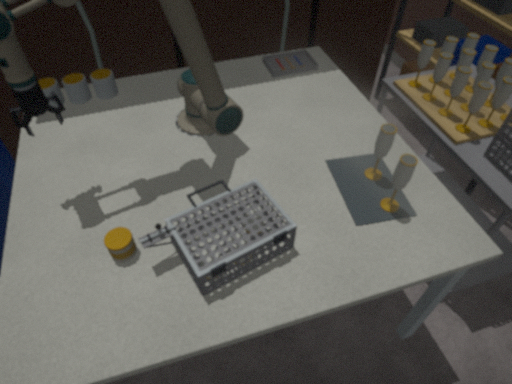

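The top view shows the basket near (278,170), its handle at (286,207), the bolt at (336,173) and the tin at (364,193). The scene view agrees: bolt at about (160,235), tin at (120,240). From this the basket yaw is about 0.245 rad, and the predicted knob position (0.637,-0.251) matches the measured one.

Call:
{"op": "drive_tool", "data": {
  "targets": [
    [0.042,0.028,0,-1.7],
    [0.042,0.028,0,-1.7],
    [0.042,0.028,0,-1.7],
    [0.042,0.028,0,-1.7],
    [0.042,0.028,0,-1.7]
  ],
  "jaw": 0.06
}}

```text
clock: 1.32
position: [0.4335, -0.3894, 0.3041]
ee_rot: [0.0, 0.992, 0.123, 0.0]
contact_force: [-0.3, -1.0, -0.6]
width: 0.0598
```

Call:
{"op": "drive_tool", "data": {
  "targets": [
    [0.042,0.028,0,0],
    [0.042,0.028,0,0],
    [0.042,0.028,0,0],
    [0.042,0.028,0,0],
    [0.0,0.0,0,0]
  ]
}}

```text
clock: 1.95
position: [0.6029, -0.2759, 0.3033]
ee_rot: [-0.0, 0.992, 0.126, 0.001]
contact_force: [-0.9, 0.4, 0.1]
width: 0.0599
```

```bash
cat > h.py <<'E'
from rig import sensors, cams, manip, spotter
import cv2, numpy as np
def pic(c,n):
    a=cams.get_image(c); cv2.imwrite(f"pics/{n}.png",cv2.cvtColor(a["color"],cv2.COLOR_RGB2BGR)); return a
def px(a,X):
    return cv2.projectPoints(np.array(X,float).reshape(-1,3),cv2.Rodrigues(a["R"])[0],a["t"],a["intrinsics"],a["D"])[0].reshape(-1,2).round(1).tolist()
def st():
    s=sensors.get_state(); q=s["ee_rot"]
    print("t",s["clock"],"p",s["position"].round(4),"yaw",round(float(2*np.degrees(np.arctan2(q[2],q[1]))),2),"F",s["contact_force"].round(1),"w",round(s["width"],4),"q",s["qpos"].round(2))
def lm(q,c):
    print(q,c,[(np.round(d["point"],4).tolist(),round(d["score"],2)) for d in spotter.landmark_of(q,c)[:2]])
E
python3 - <<'E'
from h import *
st();a=pic("wrist","w1");lm("bolt_knob","wrist");lm("lid_handle","wrist")
print(px(a,[[.638,-.253,.15],[.637,-.251,.15]]))
E
```

```text
t 1.95 p [ 0.6029 -0.2759  0.3033] yaw 14.49 F [-0.9  0.4  0.1] w 0.0599 q [-0.53  0.41  1.3   0.    1.43  0.78]
bolt_knob wrist [([0.6359, -0.2518, 0.1497], 0.74)]
lid_handle wrist [([0.504, -0.0895, 0.1158], 0.71)]
[[236.8, 147.5], [234.1, 148.1]]
```

View pics/w1.png

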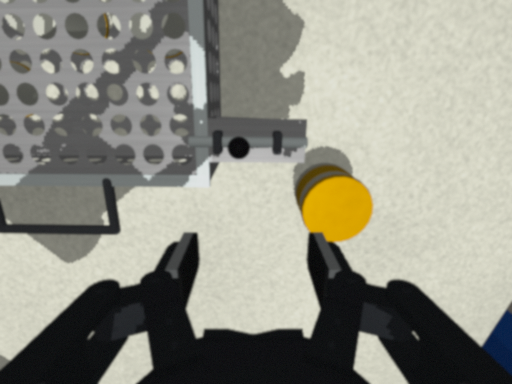

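The knob is at (238,147), which agrees with a world position of (0.638,-0.2525,0.15). The fingers are in line with the bolt, and the tin is at (337,208). Next I go over the knob and down, keeping the grasp point slightly above its centre so the tips clear the guides.

Call:
{"op": "drive_tool", "data": {
  "targets": [
    [0.018,0.012,0,-0.5],
    [0.017,0.011,0,0],
    [0,0,-0.03,0],
    [0,0,-0.03,0],
    [0,0,-0.034,0]
  ]
}}

```text
clock: 2.72
position: [0.6352, -0.2559, 0.2096]
ee_rot: [0.001, 0.993, 0.119, 0.0]
contact_force: [0.2, 1.1, 0.1]
width: 0.0599
```

Call:
{"op": "drive_tool", "data": {
  "targets": [
    [0,0,0,0],
    [0,0,0,0],
    [0,0,0,0],
    [0,0,0,0],
    [0,0,0,0]
  ],
  "jaw": 0.0,
  "force": 25
}}

```text
clock: 3.35
position: [0.6359, -0.2558, 0.2118]
ee_rot: [0.001, 0.993, 0.12, 0.001]
contact_force: [-0.1, -0.6, 6.5]
width: 0.016
```

```bash
python3 - <<'E'
from h import *
st();a=pic("wrist","w2");lm("bolt_knob","wrist")
print(px(a,[[.638,-.2525,.15]]))
E
```

```text
t 3.35 p [ 0.6359 -0.2558  0.2118] yaw 13.73 F [-0.1 -0.6  6.5] w 0.016 q [-0.48  0.49  1.39 -0.    1.25  0.85]
bolt_knob wrist [([0.6344, -0.2544, 0.151], 0.81)]
[[248.6, 247.9]]
```

View pics/w2.png

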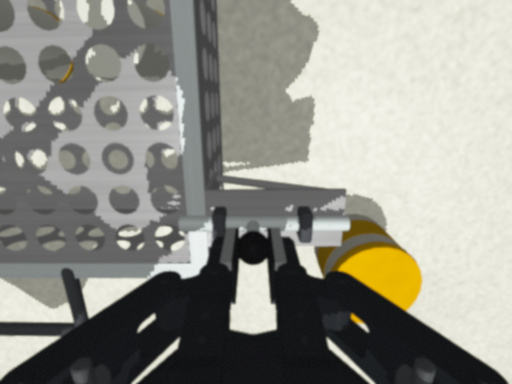

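The knob is at (253,247), held between both pads, and the fingers are clear of the guides at (220,215) and (305,222). I pull along basket -y.

Call:
{"op": "drive_tool", "data": {
  "targets": [
    [0.0015,-0.006,0,0],
    [0.0015,-0.006,0,0],
    [0.0012,-0.005,0,0],
    [0.0012,-0.005,0,0],
    [0,0,0,0]
  ]
}}

```text
clock: 4.08
position: [0.6413, -0.2774, 0.2118]
ee_rot: [0.0, 0.993, 0.12, 0.001]
contact_force: [-0.6, 0.9, 6.5]
width: 0.0155
```

Call:
{"op": "drive_tool", "data": {
  "targets": [
    [0.0007,-0.003,0,0],
    [0.0005,-0.002,0,0],
    [0.0005,-0.002,0,0],
    [0,0,0,0],
    [0,0,0,0]
  ]
}}

```text
clock: 4.7
position: [0.6419, -0.2795, 0.2117]
ee_rot: [-0.004, 0.993, 0.12, 0.0]
contact_force: [-2.2, 11.1, 11.3]
width: 0.0157
```

Call:
{"op": "drive_tool", "data": {
  "targets": [
    [0.0007,-0.003,0,0],
    [0.0007,-0.003,0,0],
    [0,0,0,0],
    [0,0,0,0],
    [0,0,0,0]
  ]
}}

```text
clock: 5.32
position: [0.6421, -0.2804, 0.2116]
ee_rot: [-0.01, 0.993, 0.12, -0.001]
contact_force: [-4.7, 22.5, 14.9]
width: 0.016
```

```bash
python3 - <<'E'
from h import *
st();a=pic("wrist","w3");lm("bolt_knob","wrist");lm("bolt_knob","top")
E
```

```text
t 5.325 p [ 0.6421 -0.2804  0.2116] yaw 13.8 F [-4.7 22.5 14.9] w 0.016 q [-0.52  0.52  1.34  0.01  1.29  0.81]
bolt_knob wrist [([0.6431, -0.2774, 0.1517], 0.95)]
bolt_knob top [([0.639, -0.2551, 0.1475], 0.65)]
```

View pics/w3.png

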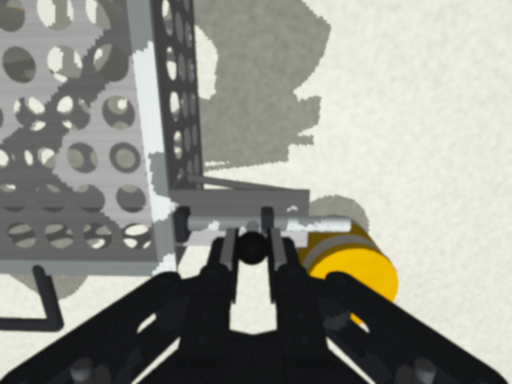

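Knob at (253,247) is now against the outer guide at (267,215), and the rod ends at the inner guide at (182,222), off the lid. The pull hit the stop (22 N). I release, rise and go to the handle.

Call:
{"op": "drive_tool", "data": {
  "targets": [
    [-0.0014,0.006,0,0],
    [0,0,0,0],
    [0,0,0,0],
    [0,0,0.03,0],
    [0,0,0.06,0]
  ],
  "jaw": 0.045
}}

```text
clock: 6.1
position: [0.6412, -0.2848, 0.297]
ee_rot: [-0.002, 0.993, 0.119, -0.003]
contact_force: [0.8, -0.6, 0.1]
width: 0.0453
```

Call:
{"op": "drive_tool", "data": {
  "targets": [
    [-0.014,0.018,0.02,10],
    [-0.014,0.018,0,10],
    [-0.014,0.018,0,10],
    [-0.014,0.018,0,10],
    [-0.014,0.018,0,10]
  ],
  "jaw": 0.04
}}

```text
clock: 6.72
position: [0.5719, -0.1947, 0.3197]
ee_rot: [0.0, 0.848, 0.53, -0.0]
contact_force: [0.4, -1.3, 0.7]
width: 0.0401
```

Call:
{"op": "drive_tool", "data": {
  "targets": [
    [-0.014,0.018,0,10],
    [-0.014,0.018,0,10],
    [-0.014,0.018,0,10],
    [-0.014,0.018,0,10],
    [0,0,0,0]
  ]
}}

```text
clock: 7.35
position: [0.5157, -0.1221, 0.3201]
ee_rot: [0.0, 0.618, 0.786, -0.0]
contact_force: [0.9, -0.3, 0.1]
width: 0.0398
```

```bash
python3 - <<'E'
from h import *
st();a=pic("wrist","w4");lm("bolt_knob","wrist");lm("lid_handle","wrist");pic("top","t4");lm("lid_handle","top");lm("bolt_knob","top");lm("lid_hinge","top")
print(px(a,[[.504,-.09,.112]]))
E
```

```text
t 7.35 p [ 0.5157 -0.1221  0.3201] yaw 103.66 F [ 0.9 -0.3  0.1] w 0.0398 q [-0.36  0.2   1.57 -0.    1.37 -0.6 ]
bolt_knob wrist []
lid_handle wrist [([0.5019, -0.0906, 0.1126], 0.63)]
lid_handle top [([0.5028, -0.0941, 0.1106], 0.69)]
bolt_knob top [([0.6446, -0.2817, 0.146], 0.45)]
lid_hinge top [([0.7655, -0.0276, 0.113], 0.59), ([0.7102, -0.038, 0.0036], 0.3)]
[[249.2, 143.9]]
```

View pics/w4.png

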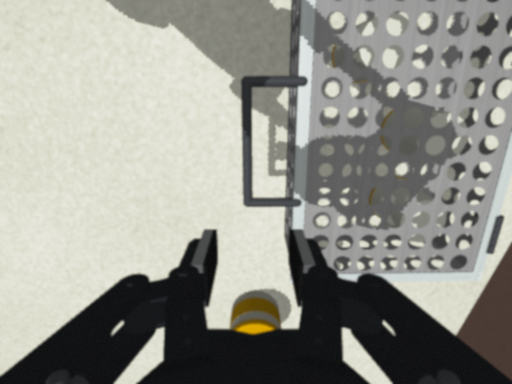

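The handle bar runs from (247,80) to (249,203) with its middle near (248,141). My estimate of (0.504,-0.090) projects to (249,144), so they agree and the fingers are square to the bar.

Call:
{"op": "drive_tool", "data": {
  "targets": [
    [-0.0065,0.0165,0,0.3],
    [-0.0065,0.016,0,0],
    [0,0,-0.052,0],
    [0,0,-0.052,0],
    [0,0,-0.05,0]
  ]
}}

```text
clock: 8.32
position: [0.5028, -0.0884, 0.165]
ee_rot: [0.001, 0.615, 0.789, 0.0]
contact_force: [0.5, -0.6, -0.3]
width: 0.0402
```

Call:
{"op": "drive_tool", "data": {
  "targets": [
    [0,0,0,0],
    [0,0,0,0],
    [0,0,0,0],
    [0,0,0,0],
    [0,0,0,0]
  ],
  "jaw": 0.0,
  "force": 40
}}

```text
clock: 8.95
position: [0.5018, -0.0893, 0.1672]
ee_rot: [-0.001, 0.615, 0.788, -0.001]
contact_force: [-3.7, 0.4, -2.9]
width: 0.0085
```

```bash
python3 - <<'E'
from h import *
st();a=pic("wrist","w5")
p=sensors.get_state()["position"]
r,y=.273,.245
for th in np.arange(0,.80,.785/10): print(round(th,3),(r*(1-np.cos(th))*np.array([np.cos(y),np.sin(y)])*1e3).round(1),round(r*np.sin(th)*1e3,1))
E
```

```text
t 8.95 p [ 0.5018 -0.0893  0.1672] yaw 104.05 F [-3.7  0.4 -2.9] w 0.0085 q [-0.31  0.3   1.85 -0.    1.   -0.56]
0.0 [0. 0.] 0.0
0.078 [0.8 0.2] 21.4
0.157 [3.3 0.8] 42.7
0.236 [7.3 1.8] 63.7
0.314 [12.9  3.2] 84.3
0.392 [20.1  5. ] 104.4
0.471 [28.8  7.2] 123.9
0.55 [39.   9.7] 142.6
0.628 [50.5 12.6] 160.4
0.706 [63.4 15.9] 177.2
0.785 [77.5 19.4] 193.0
```

View pics/w5.png

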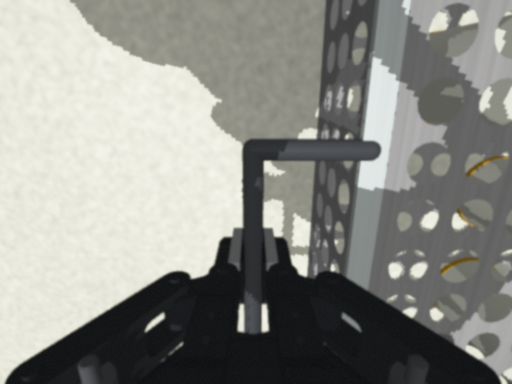

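The bar at x≈253 sits squarely between the pads. I raise it along the arc.

Call:
{"op": "drive_tool", "data": {
  "targets": [
    [0.001,0,0.0215,0],
    [0.0025,0.0006,0.0215,0],
    [0.004,0.001,0.021,0],
    [0.0055,0.0014,0.0205,0],
    [0.007,0.0018,0.02,0]
  ],
  "force": 40
}}

```text
clock: 9.62
position: [0.5219, -0.0843, 0.2727]
ee_rot: [-0.001, 0.615, 0.788, -0.0]
contact_force: [-2.0, 0.9, -3.6]
width: 0.0082
```

```bash
python3 - <<'E'
from h import *
st();lm("lid_handle","scene");lm("bolt_knob","scene")
a=pic("scene","s6")
lm("lid_handle","scene");lm("bolt_knob","scene")
E
```

```text
t 9.625 p [ 0.5219 -0.0843  0.2727] yaw 104.03 F [-2.   0.9 -3.6] w 0.0082 q [-0.29  0.23  1.65  0.    1.26 -0.54]
lid_handle scene [([0.5027, -0.091, 0.1076], 0.98), ([0.5842, -0.3836, -0.0045], 0.58)]
bolt_knob scene [([0.5209, 0.5261, -0.0013], 0.71), ([0.6387, -0.2519, 0.1555], 0.46)]
lid_handle scene []
bolt_knob scene [([0.6446, -0.2766, 0.1562], 0.45)]
```

Force z is about -3.6 N, so the gripper is carrying the lid. I continue.

Call:
{"op": "drive_tool", "data": {
  "targets": [
    [0.0087,0.0022,0.0195,0],
    [0.0102,0.0025,0.0187,0],
    [0.0115,0.0029,0.0178,0],
    [0.0129,0.0033,0.0168,0],
    [0.0141,0.0035,0.0158,0]
  ]
}}

```text
clock: 10.5
position: [0.5787, -0.0701, 0.362]
ee_rot: [-0.001, 0.615, 0.788, -0.001]
contact_force: [-4.6, -0.4, -0.6]
width: 0.0087
```

Call:
{"op": "drive_tool", "data": {
  "targets": [
    [0,0,0,0],
    [0,0,0,0],
    [0,0,0,0],
    [0,0,0,0],
    [0,0,0,0]
  ]
}}

```text
clock: 11.12
position: [0.5785, -0.0701, 0.3621]
ee_rot: [-0.0, 0.615, 0.788, -0.0]
contact_force: [-8.8, 0.2, 1.7]
width: 0.0084
```

```bash
python3 - <<'E'
from h import *
st();pic("wrist","w7");lm("lid_handle","wrist");a=pic("scene","s7");lm("lid_handle","scene");lm("bolt_knob","scene");pic("top","t7");lm("bolt_knob","top");lm("wax_tin","top");lm("flute1","top")
E
```

```text
t 11.125 p [ 0.5785 -0.0701  0.3621] yaw 104.04 F [-8.8  0.2  1.7] w 0.0084 q [-0.24  0.26  1.38 -0.    1.5  -0.48]
lid_handle wrist [([0.5791, -0.0702, 0.305], 0.84)]
lid_handle scene [([0.5815, -0.0675, 0.3028], 0.82), ([0.6628, -0.0516, -0.0009], 0.17)]
bolt_knob scene [([0.6445, -0.2745, 0.1533], 0.54)]
bolt_knob top [([0.6428, -0.2796, 0.1513], 0.63)]
wax_tin top [([0.5813, -0.3821, -0.0027], 0.89)]
flute1 top [([0.6744, 0.5046, 0.0047], 0.95), ([0.5217, 0.5251, 0.0035], 0.91)]
```

View pics/s7.png

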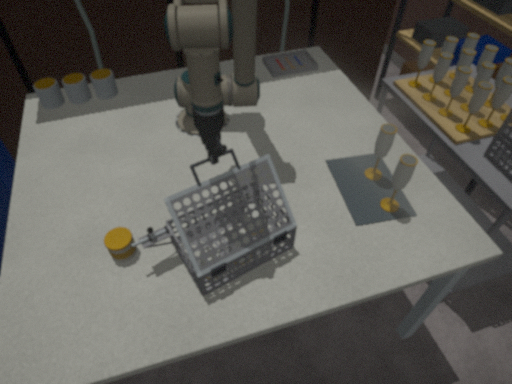

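View pics/w7.png

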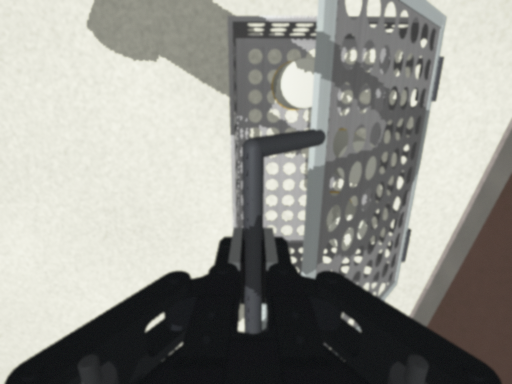

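The scene picture shows the lid standing half open, with its handle held at about (215,158). The knob is drawn back at (150,232), and the tin and flutes have not moved. In the wrist picture the bar is still between the pads at x≈253. Handle height is 0.303–0.305 m, so the lid is at 0.78 rad. I let it settle once more, then check that it is still.

Call:
{"op": "drive_tool", "data": {
  "targets": [
    [0,0,0,0],
    [0,0,0,0],
    [0,0,0,0],
    [0,0,0,0],
    [0,0,0,0]
  ]
}}

```text
clock: 12.2
position: [0.5785, -0.0702, 0.3621]
ee_rot: [-0.0, 0.615, 0.788, -0.0]
contact_force: [-6.9, 1.3, 2.9]
width: 0.0082
```

```bash
python3 - <<'E'
from h import *
st();pic("wrist","w8");lm("lid_handle","wrist")
p=sensors.get_state();
z=spotter.landmark_of("lid_handle","wrist")[0]["point"][2]; th=np.arcsin((z-.112)/.273); print(th)
if .72<th<.86 and p["width"]>.006: print(manip.sign_off())
E
```

```text
t 12.2 p [ 0.5785 -0.0702  0.3621] yaw 104.04 F [-6.9  1.3  2.9] w 0.0082 q [-0.24  0.26  1.38 -0.    1.5  -0.48]
lid_handle wrist [([0.58, -0.0733, 0.3063], 0.78)]
0.7919460031430693
the job is handed in; nothing more can be done
None
```

The bolt is drawn back to its stop and the lid is held half open by the gripper. I handed the job in at about 12 s; no verdict is reported.

- **Bolt:** I gripped the knob and pulled it about 25 mm outward until it hit the stop at 22 N. Later pictures put the knob at about (0.643, -0.279), within about 5 mm of where a fully drawn bolt should be.
- **Lid:** I gripped the handle bar and raised it along its arc. At the last check the handle was 0.306 m above the bench, which gives a lid angle of about 0.79 rad. The arm was still and the fingers were closed on the bar at 40 N.
- **Tin and flutes:** Both flutes were within about 5 mm of their first readings and the wax tin within 5 mm, which is about as closely as the cameras measure.
- **Tumblers:** I did not measure these; nothing entered the basket.

Two readings were slightly off. The gripper read 8 to 9 mm across the 10 mm bar (and 16 mm across the 18 mm knob). A force of about 7 N also remained on the wrist, probably because the arc I followed was a few millimetres out.

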